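# Set the air throttle for the carving hammer: shut, then two turns open

### The job

Set the throttle valve in the bench air box for the carving hammer: lift the green hood by its bar handle until it rests back on its stop and leave it open, then turn the red handwheel clockwise until the valve is fully shut on its seat. From the seat, back the wheel off exactly two full turns, and finish still gripping the wheel's black crank handle, so that the setting cannot creep while I lock the gland nut. Leave everything else on the bench where it is.

Things in the scene. Friction and masses are not known exactly. Their poses are not given: they have to be found in the camera images.
- air_box: bench air box, fixed: open grey steel tray 280 x 220 x 60 mm (x, y, z; walls 4 mm) under a green hood, with pipes, gauge and valve inside. Origin: centre of its underside, on the bench. x along the pipe; hood hinged on the +y rim, its bar on the -y side; z up. Low rubber-tipped hood stops behind the +y side. Inside, only the valve's bonnet, stem and wheel rise above the rim
- hood (a joint): hinge of the green hood (deep lid 286 x 226 x 95 mm, about 0.75 kg): 0 = shut, grows as it opens, 1.85 rad (106 degrees) = at rest on its stop, beyond upright. A plain hinge with little friction: let go short of about 0.9 rad it falls shut; past about 1.2 rad it falls over onto the stop and stays. About 3 to 5 N at the bar starts it
- hood_bar (a point): middle of the hood's round bar handle, 12 mm thick, 110 mm long, parallel to the box's x, centre 48 mm off the hood's -y wall (42 mm clear). Shut: 142 mm above the bench, 13 mm below the hood's top, gripped from above, fingers before and behind it. It circles the hinge at 284 mm, up to 344 mm high, and ends on top: a gripper kept pointing down can hold it all the way, the bar turning in the pads
- hood_hinge (a point): middle of the hood's hinge line, which is parallel to the box's x axis, on the tray's +y rim 60 mm above the bench. It does not move
- wheel (a joint): turn of the red handwheel in rad: 0 = valve shut on its seat (solid stop), grows as it opens, anticlockwise seen from above; one turn = 6.283. It starts 0.4 to 1.4 turns open; its thread ends at 4.5 turns. The wheel does not rise and stays where it is left; turning takes about 3 N at the crank handle
- wheel_center (a point): centre of the red three-spoked handwheel (102 mm across, rim 12 mm thick), on its upright axis at mid rim height, 84 mm above the bench; it does not move. The wheel lies level, 24 mm above the tray's rim
- crank_handle: black crank handle upright on the wheel's rim: smooth plastic grip 21 mm thick, 52 mm high, free to spin on its own pin, so a gripper that keeps its direction can carry it round. Origin: centre of its foot, 45 mm from the wheel's axis, 92 mm above the bench, 2 mm above the rim. At wheel 0, and after each full turn, it lies from the wheel's axis towards the box's +x
- crank_grip (a point): the middle of the crank handle, on its pin axis 118 mm above the bench, 28 mm above the top of the wheel's rim: the point to grip it from above. It goes round the wheel's axis at 45 mm
- air_hammer: bystander: pneumatic carving hammer with a flat chisel, aluminium, 38 mm thick, 250 mm long, lying on the bench before the box's bar handle. Origin at its underside below the barrel's middle
- plug_nipple: bystander: small brass and steel plug nipple, 18 mm thick, 50 mm long, lying on the tray's floor in a corner under the hood
- carver_mallet: bystander: round wooden carver's mallet standing on its head, 98 mm across, 234 mm tall; origin at its foot
- pencil_cup: bystander: blue cup with pencils, 80 mm across, about 180 mm tall; origin at its foot
- glue_bottle: bystander: yellow glue bottle, 64 mm across, 180 mm tall; origin at its foot
- gouge: bystander: carving gouge with a wooden handle, 250 mm long, 27 mm thick, lying; origin at its underside below the ferrule
- f_clamp: bystander: red and black F-clamp, about 300 x 130 mm, 25 mm thick, lying; origin at its underside in the middle of its bar

How it is judged (in metres and radians):
On the way, in this order (a step that is already met when the one before it is completed fails the run):
1. the hood is open and rests on its stop, free of the robot's fingers (value of joint hood above 1.8 rad and contact force between the fingers and hood below 0.5 N), for 0.2 s.
2. the valve is shut on its seat (wheel within 0.06 rad of the stop) (value of joint wheel below 0.06 rad), for 0.2 s.
3. the wheel is backed off two turns (within 0.25 rad) (value of joint wheel between 12.316 and 12.816 rad), for 0.2 s.
At the end, for the whole second after the job is handed in: The wheel stands still 12.566 rad (two turns) from the shut stop, within 0.25 rad (14 degrees); the gripper holds the crank handle between its pads (over 4 N of finger contact, TCP within 35 mm of the handle's middle); the hood rests on its stop (above 1.80 of 1.85 rad), not touched by the robot (all of step 1 and all of step 3 and velocity of joint wheel between -0.05 and 0.05 rad/s and contact force between the fingers and crank_handle above 4 N and distance between the grasp point and crank_grip below 0.035 m and contact force between the arm and hood below 0.5 N); the arm keeps its last pose, push and grip.
It fails at once if a bystander on the bench or in the tray is shifted by more than 40 mm (distance of any of air_hammer, plug_nipple, carver_mallet, pencil_cup, glue_bottle, gouge, f_clamp from where it was at the start of the episode above 0.04 m).
It also fails if it takes over 72 s, if anything falls off the work surface, if the arm or the gripper's body presses on something with over 40 N, if the wrist force passes 120 N, or if a joint passes its speed limit or range.

### The arm

A 7-joint arm with a two-finger parallel gripper is mounted at the origin on the work surface. World frame = base frame: x ahead of the robot, y to its left, z up, the work surface at z = 0. Lengths are in mm, angles in rad, forces in N, time in s.
With the tool pointing down it reaches from about 400 to 900 mm from the base axis. Payload 5.5 kg.
Tool frame: the origin (TCP) lies between the finger pads, 19 mm behind the fingertips; this is the grasp point; z points along the fingers, y is the line along which they close (so a half turn about z gives the same grasp; the last joint's range is limited). The gripper opens to 85 mm and grips with 20 to 120 N. Pads are 22 mm wide; open, the fingers measure 114 mm over their backs; the gripper's body (76 mm by 85 mm) begins 54 mm behind the grasp point. The pads swing forward as they close: fully open they stand 13 mm farther back than shut.
Start: joints at [1.408, 0.501, -0.427, 1.55, 0.221, 1.138, -0.21], TCP at [268.513, -591.946, 250.01] pointing down, gripper open.
Joint ranges: [-2.88, 2.88], [-0.31, 2.03], [-1.54, 1.56], [0.2, 2.42], [-1.41, 4.55], [0.19, 2.02], [-2.57, 2.57]. Speed limits (rad/s): [2.57, 2.57, 3.14, 3.14, 3.14, 3.14, 3.14].

### API

Orientations are given as a unit quaternion [x, y, z, w].
In Python, from workcell import bot gives the robot as it stands. Calls block until the motion is done:
- bot.move_to(position, orientation): joint-space move of the TCP to a pose.
- bot.move_l(position, vel=150, rot=None, until_force=None): straight line of the TCP; rot=None keeps the orientation; vel is the mean speed in mm/s. With until_force (N) it stops when the force on the tool has changed by that much, and returns True; else False.
- bot.goto_joints(angles): joint-space move.
- bot.grip(opening, grip_force=None): finger opening in mm; grip_force is the grip in N (None keeps the last); returns when the fingers have stopped.
- bot.sleep(seconds).
- bot.solve_ik(position, orientation): joint angles nearest the present ones, or None.
- bot.get_obs(): the state.
- bot.camera(name): name is "scene" or "side" or "wrist"; returns a dict with "img" (400x640x3 uint8, blue, green, red), "z_map" (400x640 float32, mm along the optical axis (not along the pixel's ray), 0 where there is no reading), "fx", "fy", "cx", "cy" (pixels), "world_from_camera" (4x4, takes a point from camera to world coordinates). Camera axes: x right, y up, looking along -z (the intrinsics and any distortion apply to the point x, -y, -z); pixel columns grow to the right and rows downward; lengths in mm; the calibration is good to about 2 mm. The wrist camera is an equidistant fisheye: a pixel r from the principal point sees the ray r / f radians off the axis. A picture is of the moment at which its call begins.
A pose or a line that the arm cannot do raises bot.IKError and nothing moves.
- bot.finish_job(): hands the job in; it is judged then, once.
The state is a dict: "t": time; "joints": joint angles; "qvel": joint speeds; "effort": joint torques, N m; "tool_pos": TCP position; "ee_rot": TCP orientation; "ft_force": force on the tool from outside, world axes, zero at the start; "torque": the same for the moment, N m; "width": finger opening in mm; "gripper_force": force on a finger pad.
Only numpy, scipy, OpenCV 4.12 (cv2) and the standard library are available. Lean on these libraries where they do the work, as an engineer would, in place of code of your own. Each camera call takes 0.05 s, during which the arm holds its last target. There are 200 camera calls.

## Working session

There is one attempt and no reset: what is moved stays moved. The work goes in short steps, each a Python script; the robot and the scene stay as the last script left them, time stands still between calls to the robot, and variables do not carry over. Pictures are saved under pics/ and viewed, at most 10 in all, crops included, and the job is handed in when it is done.

```bash
mkdir -p pics; ls
python3 - <<'E'
from workcell import bot
import cv2,numpy as np,pickle
d={}
for n in("scene","side"):
    c=bot.camera(n); d[n]=c; cv2.imwrite(f"pics/{n}0.png",c["img"])
    print(n,c["fx"],np.round(c["world_from_camera"],2).tolist())
pickle.dump(d,open("c0.pkl","wb"))
print(bot.get_obs())
E
```

```text
pics
scene 366.7527577352727 [[0.17, -0.77, 0.62, 1312.64], [0.99, 0.13, -0.1, -127.81], [-0.0, 0.62, 0.78, 1085.51], [0.0, 0.0, 0.0, 1.0]]
side 430.0229032839912 [[-0.9, 0.24, -0.35, -26.06], [-0.43, -0.52, 0.74, 1183.58], [-0.01, 0.82, 0.57, 1001.28], [0.0, 0.0, 0.0, 1.0]]
{'t': 0.1, 'joints': array([ 1.40819198,  0.50177966, -0.42680351,  1.55133926,  0.22079609,
        1.13830172, -0.21028058]), 'qvel': array([ 0.00041337, -0.00087505, -0.00070834, -0.00175713, -0.00120395,
       -0.0010865 , -0.00063295]), 'effort': array([-1.21273479e-02, -5.70807481e+01, -5.83898887e+00, -2.81747711e+01,
        1.04302797e-02,  5.57861844e-03, -1.41614822e-05]), 'tool_pos': array([ 268.20281623, -591.43716635,  249.04922293]), 'ee_rot': array([ 9.77414939e-01,  2.11327349e-01, -1.53372043e-04, -8.74543885e-04]), 'ft_force': array([ 0.08673677, -0.64974058,  0.32300865]), 'torque': array([ 0.01268468,  0.01893699, -0.00381283]), 'gripper_force': 0.0, 'width': 85.63205325575834}
```

View pics/scene0.png

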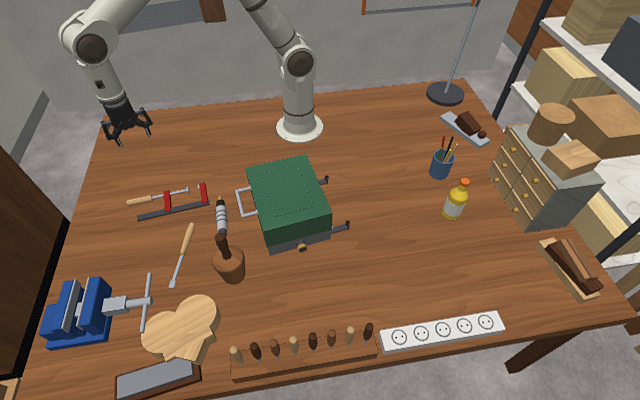

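View pics/side0.png

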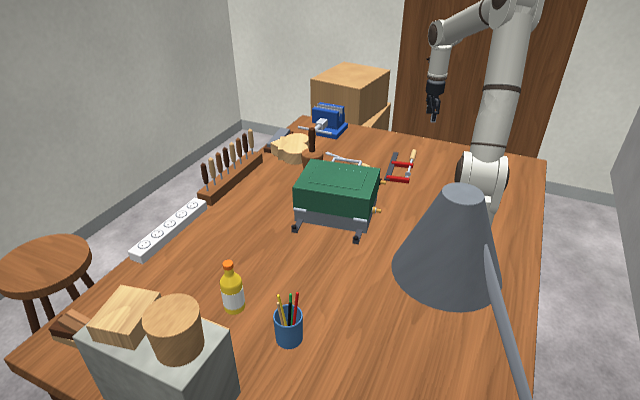

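The scene view shows the green hood at (290,200), its bar to the left at (243,200), the mallet at (230,262) and the hammer at (221,215). The hinge stops are on the right, so box +y is roughly world +y.

```bash
cat > h.py <<'E'
import numpy as np,cv2
def cloud(c):
    v,u=np.mgrid[0:400,0:640]; z=c["z_map"]
    p=np.stack([(u-c["cx"])/c["fx"]*z,-(v-c["cy"])/c["fy"]*z,-z,np.ones_like(z)],-1)
    return (p@c["world_from_camera"].T)[...,:3]
E
python3 - <<'E'
import pickle,cv2,numpy as np
from h import cloud
d=pickle.load(open("c0.pkl","rb"))
for n,c in d.items():
    P=cloud(c); im=c["img"].astype(int); z=c["z_map"]>0
    g=(im[...,1]>im[...,2]*1.4+5)&(im[...,1]>im[...,0]*1.1+5)&z
    t=g&(abs(P[...,2]-155)<8)
    q=P[t]; r=cv2.minAreaRect(q[:,:2].astype(np.float32)); print(n,len(q),np.median(q[:,2]),r,cv2.boxPoints(r).round(1).tolist())
P=cloud(d["scene"])
for u,v in [(238,190),(239,200),(243,213),(248,187),(236,189),(252,213)]:
    print(u,v,P[v-1:v+2,u-1:u+2].reshape(-1,3).round().tolist())
for nm,(u0,u1,v0,v1) in dict(mallet=(210,245,234,284),hammer=(213,229,195,237)).items():
    q=P[v0:v1,u0:u1].reshape(-1,3); q=q[(q[:,2]>15)]
    print(nm,q.min(0).round(),q.max(0).round(), q[q[:,2]>180].mean(0) if (q[:,2]>180).any() else '')
c=d["scene"];cv2.imwrite("pics/crop.png",cv2.resize(c["img"][140:290,180:360],None,fx=4,fy=4,interpolation=cv2.INTER_CUBIC))
E
```

```text
scene 4288 155.58644913353027 ((496.7055358886719, -103.0760498046875), (289.60955810546875, 224.66661071777344), 8.438154220581055) [[337.0, -13.199999809265137], [370.0, -235.39999389648438], [656.4000244140625, -192.89999389648438], [623.5, 29.299999237060547]]
side 2446 155.05563325951027 ((455.6147766113281, 162.71563720703125), (285.6707763671875, 761.9114990234375), 8.299162864685059) [[259.29998779296875, 519.0999755859375], [369.29998779296875, -234.89999389648438], [651.9000244140625, -193.60000610351562], [542.0, 560.2999877929688]]
238 190 [[325.0, -289.0, -2.0], [461.0, -264.0, 146.0], [464.0, -260.0, 149.0], [464.0, -267.0, 146.0], [467.0, -264.0, 149.0], [465.0, -261.0, 145.0], [469.0, -268.0, 146.0], [470.0, -264.0, 146.0], [467.0, -261.0, 143.0]]
239 200 [[505.0, -265.0, 146.0], [507.0, -262.0, 148.0], [501.0, -260.0, 141.0], [510.0, -265.0, 147.0], [510.0, -262.0, 146.0], [508.0, -259.0, 144.0], [518.0, -265.0, 151.0], [515.0, -262.0, 147.0], [516.0, -259.0, 147.0]]
243 213 [[563.0, -254.0, 148.0], [561.0, -251.0, 144.0], [447.0, -266.0, 1.0], [564.0, -255.0, 143.0]
[... 265 characters left out ...]
.0], [462.0, -233.0, 147.0], [461.0, -230.0, 146.0], [462.0, -227.0, 146.0]]
236 189 [[321.0, -297.0, -0.0], [325.0, -292.0, 3.0], [322.0, -289.0, -0.0], [325.0, -297.0, -2.0], [332.0, -292.0, 5.0], [325.0, -289.0, -2.0], [462.0, -274.0, 144.0], [464.0, -271.0, 147.0], [464.0, -267.0, 146.0]]
252 213 [[568.0, -226.0, 148.0], [569.0, -222.0, 149.0], [571.0, -219.0, 150.0], [569.0, -226.0, 144.0], [571.0, -223.0, 145.0], [573.0, -219.0, 147.0], [575.0, -226.0, 146.0], [575.0, -223.0, 145.0], [577.0, -220.0, 147.0]]
mallet [ 548. -357.   15.] [1313. -128. 1086.] [ 738.62524068 -299.57259681  254.52964536]
hammer [ 378. -365.   16.] [ 707. -297.  235.] [ 698.79150471 -308.23608971  229.35687579]
```

View pics/crop.png

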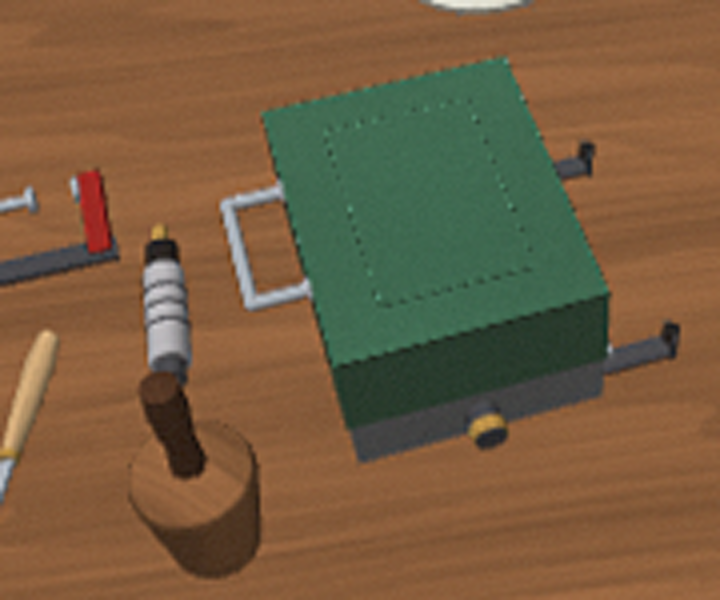

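```bash
cat >> h.py <<'E'
YAW=np.radians(8.4); C=np.array([496.7,-103.1]); EX=np.array([np.cos(YAW),np.sin(YAW)]); EY=np.array([-EX[1],EX[0]])
def quat(a): return [np.cos(a/2),np.sin(a/2),0,0]
Q=quat(YAW)
def box(x,y,z): return [*(C+x*EX+y*EY),z]
def bar(th):
    a=np.arctan2(82,272)+th
    return box(0,111-284*np.cos(a),60+284*np.sin(a))
E
python3 - <<'E'
from workcell import bot
from h import *
print(np.round(bar(0),1))
for th in(0,.5,1,1.4,1.8): 
    s=bot.solve_ik(bar(th),Q); print(th,np.round(bar(th)),None if s is None else np.round(s,2))
bot.grip(52)
b=np.array(bar(0))
bot.move_to(b+[0,0,110],Q); bot.move_l(b+[0,0,45],120)
print(bot.move_l(b,80,until_force=8))
c=bot.camera("wrist");cv2.imwrite("pics/w1.png",c["img"])
o=bot.get_obs();print(o["t"],o["tool_pos"],o["ft_force"],np.round(o["joints"],2))
E
```

```text
[ 520.2 -262.3  142. ]
0 [ 520. -262.  142.] [ 0.8   0.52 -0.49  1.81  0.31  0.88 -1.26]
0.5 [ 510. -190.  262.] [ 0.84  0.33 -0.65  1.8   0.22  1.08 -1.31]
1 [492. -70. 333.] [ 0.87  0.2  -0.88  1.81  0.16  1.21 -1.49]
1.4 [475.  41. 342.] [ 0.94  0.22 -1.22  1.84  0.22  1.24 -1.77]
1.8 [460. 147. 306.] [ 0.8   0.5  -1.5   1.87  0.53  1.28 -2.28]
False
3.5167 [ 520.59783127 -262.2963826   142.23922665] [ 0.74425792 -0.6756809   0.62963183] [ 0.81  0.53 -0.5   1.81  0.32  0.88 -1.27]
```

View pics/w1.png

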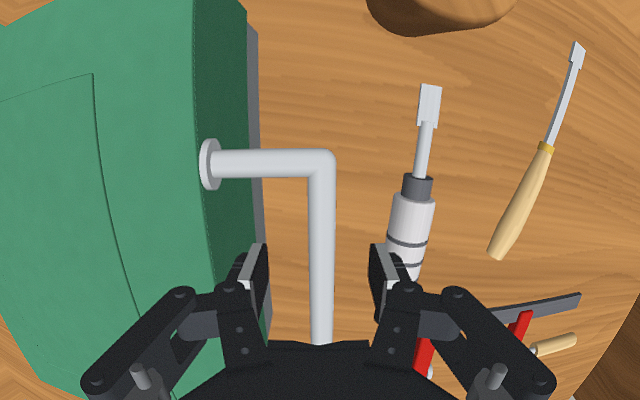

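The wrist view shows the bar (320,250) midway between the pads at (255,290) and (385,290), clear of the hood wall. Gripping and lifting.

Run:
```python
from workcell import bot
from h import *
bot.grip(5,35)
print(bot.get_obs()["width"],bot.get_obs()["gripper_force"])
for th in np.linspace(0,1.82,19)[1:]:
    try: bot.move_l(bar(th),110)
    except bot.IKError as e: print("IK",th,e); break
    o=bot.get_obs()
    print(round(th,2),round(o["t"],1),np.round(o["tool_pos"]-bar(th),1),np.round(o["ft_force"],1),round(o["width"],1),np.round(o["joints"][[0,2,6]],2))
    if np.linalg.norm(o["ft_force"])>40: print("F");break
c=bot.camera("side");cv2.imwrite("pics/s2.png",c["img"])
```

```text
10.7593847590163 34.08419966697693
0.1 4.4 [ 0.4 -1.5  0.3] [ 1.8 -6.7 -1.5] 10.6 [ 0.81 -0.52 -1.26]
0.2 4.8 [ 0.5 -1.9  0.4] [ 2.5 -7.1 -0.3] 10.5 [ 0.81 -0.54 -1.26]
0.3 5.2 [ 0.4 -2.3  0.6] [ 1.  -8.3  0.9] 10.8 [ 0.81 -0.55 -1.27]
0.4 5.6 [ 0.4 -2.8  0.8] [ 1.3 -8.2  3.3] 10.8 [ 0.8  -0.57 -1.28]
0.51 6.0 [ 0.4 -3.2  1.2] [-0.4 -9.1  4.9] 10.7 [ 0.79 -0.59 -1.29]
0.61 6.4 [ 0.4 -3.8  1.6] [ -1.2 -10.5   8.1] 10.5 [ 0.78 -0.6  -1.31]
0.71 6.8 [ 0.4 -3.9  2. ] [ -3.5 -10.7  11. ] 10.7 [ 0.76 -0.62 -1.34]
0.81 7.2 [ 0.2 -3.   2. ] [-4.6 -9.2 12.6] 10.7 [ 0.74 -0.64 -1.37]
0.91 7.6 [-0.  -2.3  2. ] [-4.6 -7.8 15. ] 11.0 [ 0.72 -0.66 -1.4 ]
1.01 8.0 [-0.3 -1.   1.7] [-5.8 -5.2 16. ] 10.8 [ 0.69 -0.68 -1.44]
1.11 8.4 [-0.6  0.1  1.4] [-5.5 -3.8 15.1] 10.5 [ 0.66 -0.7  -1.49]
1.21 8.9 [-0.9  1.4  0.6] [-5.6 -0.4 10.8] 10.6 [ 0.63 -0.72 -1.54]
1.31 9.3 [-1.1  1.4 -0.1] [-5.7 -0.2  9.4] 10.3 [ 0.6  -0.74 -1.6 ]
1.42 9.7 [-1.1  0.6 -0.5] [-5.9  0.7  4.3] 10.6 [ 0.56 -0.77 -1.66]
1.52 10.1 [-0.8 -0.4 -0.4] [-6.3  1.   4.1] 10.8 [ 0.52 -0.79 -1.72]
1.62 10.5 [-0.7 -0.9 -0.5] [-6.8  1.4  0.7] 10.6 [ 0.48 -0.81 -1.79]
1.72 10.9 [-0.6 -1.3 -0.5] [-5.8 -0.1 -2.7] 10.6 [ 0.43 -0.83 -1.87]
1.82 11.3 [-0.5 -1.3 -0.3] [-7.   0.5 -2.9] 10.5 [ 0.38 -0.84 -1.94]
```

View pics/s2.png

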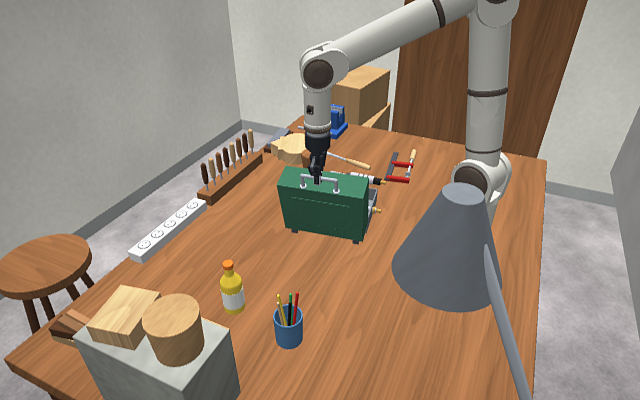

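The hood is upright at (322,205), with the gripper on its bar at (318,180). Releasing, then looking at the wheel.

Run:
```python
from workcell import bot
from h import *
import pickle
bot.grip(60)
p=bot.get_obs()["tool_pos"]
bot.move_l(p+[0,0,70],150); 
c0=bot.camera("side"); 
bot.move_l(box(0,-170,370),250)
d={n:bot.camera(n) for n in("scene","side","wrist")}; pickle.dump(d,open("c1.pkl","wb"))
o=bot.get_obs();print(o["t"],o["tool_pos"],np.round(o["joints"],2),np.round(o["ft_force"],1))
a=cv2.resize(d["scene"]["img"][150:280,220:360],None,fx=4,fy=4,interpolation=cv2.INTER_CUBIC)
cv2.imwrite("pics/s3.png",a); cv2.imwrite("pics/w3.png",d["wrist"]["img"])
P=cloud(d["scene"]); im=d["scene"]["img"].astype(int)
# red wheel rim points, hood angle from bar
m=(im[...,2]>1.6*im[...,1]+10)&(im[...,2]>1.6*im[...,0]+10)&(abs(P[...,2]-88)<12)
B=(P[...,:2]-C)@np.stack([EX,EY],1); m&=(abs(B[...,0])<130)&(abs(B[...,1])<110)
q=B[m];print(len(q),q.min(0),q.max(0),np.median(P[m][:,2]))
for lo,hi in((98,150),):
    k=(abs(B[...,0])<130)&(abs(B[...,1])<100)&(P[...,2]>lo)&(P[...,2]<hi)
    print(k.sum(),np.median(B[k],0),np.c_[B[k],P[k][:,2]][::max(1,k.sum()//12)].round(0).tolist())
g=(im[...,1]>1.3*im[...,2]+5)&(P[...,2]>200)&(abs(B[...,0])<140)
print("hood",g.sum(),P[g][:,2].max(),B[g].min(0),B[g].max(0))
```

```text
14.5583 [ 521.72403903 -270.2251402   370.31477829] [ 0.86  0.31 -0.54  1.56  0.16  1.32 -1.13] [-0.6 -0.7 -0.8]
257 [-79.45653894 -47.88290197] [21.4525377  51.60139292] 88.55131352858871
67 [-33.15899646  43.46831188] [[-47.0, 43.0, 141.0], [-43.0, 46.0, 140.0], [-34.0, 43.0, 145.0], [-29.0, 42.0, 146.0], [-31.0, 39.0, 140.0], [-37.0, 36.0, 129.0], [-34.0, 53.0, 126.0], [-31.0, 49.0, 126.0], [-28.0, 44.0, 124.0], [-30.0, 41.0, 118.0], [-34.0, 38.0, 110.0], [-38.0, 35.0, 101.0], [-32.0, 52.0, 102.0], [-28.0, 51.0, 101.0]]
hood 1482 278.38131960436715 [-139.99199869  152.4307518 ] [139.9912468  262.91475197]
```

View pics/s3.png

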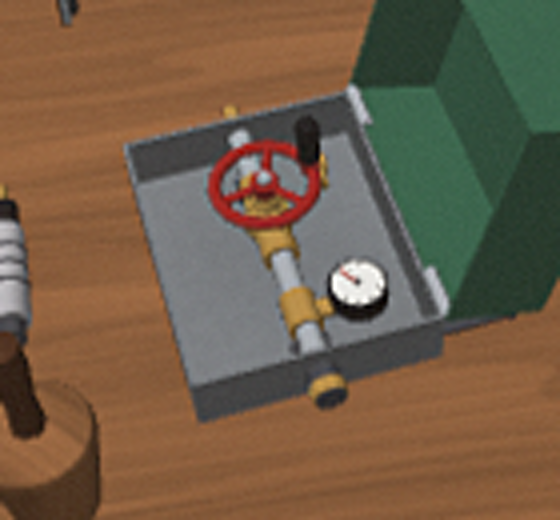

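View pics/w3.png

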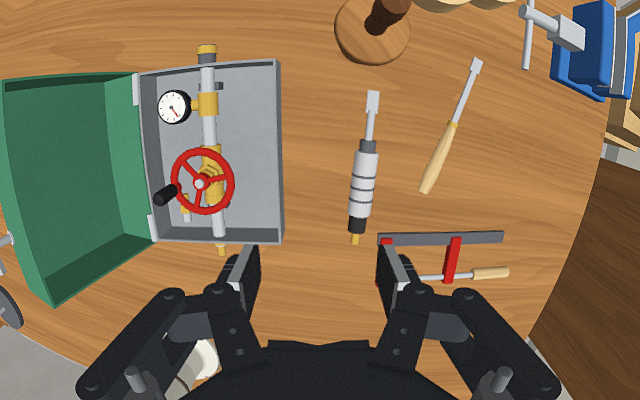

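The scene crop shows the hood open and free, the wheel at (265,185) and the crank at (307,140). The wrist view agrees: wheel at (202,182), crank at (165,195). Next I fit the crank angle and grip the crank.

Run:
```python
from workcell import bot
from h import *
import pickle
from scipy.optimize import least_squares
d=pickle.load(open("c1.pkl","rb")); c=d["scene"]; P=cloud(c); im=c["img"].astype(int)
B=(P[...,:2]-C)@np.stack([EX,EY],1)
m=(im[...,2]>1.6*im[...,1]+10)&(im[...,2]>1.6*im[...,0]+10)&(abs(P[...,2]-88)<8)&(abs(B[...,0])<130)&(abs(B[...,1])<110)
q=B[m]; r=lambda p:np.hypot(*(q-p).T); q=q[r(np.array([-29,1.5]))>36]
w=least_squares(lambda p:r(p)-45,[-29,1.5],loss="soft_l1").x
k=(abs(B[...,0])<130)&(abs(B[...,1])<100)&(P[...,2]>100)&(P[...,2]<138); s=B[k]
f=least_squares(lambda a:np.hypot(*(s-w-45*np.array([np.cos(a[0]),np.sin(a[0])])).T)-10.5,[1.7],loss="soft_l1")
phi=f.x[0]; n=np.hypot(*(B-w).transpose(2,0,1))<12
print("wheel",w,"phi",phi,np.abs(f.fun).mean(),"stem z",np.percentile(P[n][:,2],[50,95,100]))
open("w.txt","w").write(f"{w[0]} {w[1]} {phi}")
h=w+45*np.array([np.cos(phi),np.sin(phi)])
for a in np.arange(0,6.3,.8): 
    x=bot.solve_ik(box(w[0]+45*np.cos(a),w[1]+45*np.sin(a),121),Q); print(None if x is None else np.round(x,2))
bot.grip(44)
bot.move_l(box(*h,240),200); 
c=bot.camera("wrist");cv2.imwrite("pics/w4.png",c["img"])
```

```text
wheel [-28.1035811    0.47399817] phi 1.8429176017511564 1.3935587446238742 stem z [86.07348457 94.98738831 97.33789997]
[ 0.59  0.48 -0.55  1.97  0.34  0.79 -1.58]
[ 0.57  0.45 -0.58  2.02  0.35  0.77 -1.65]
[ 0.61  0.4  -0.62  2.1   0.35  0.74 -1.66]
[ 0.68  0.36 -0.63  2.16  0.32  0.71 -1.6 ]
[ 0.73  0.35 -0.6   2.16  0.31  0.71 -1.5 ]
[ 0.73  0.39 -0.56  2.1   0.31  0.73 -1.44]
[ 0.69  0.44 -0.53  2.02  0.32  0.76 -1.46]
[ 0.63  0.47 -0.53  1.97  0.33  0.79 -1.51]
```

View pics/w4.png

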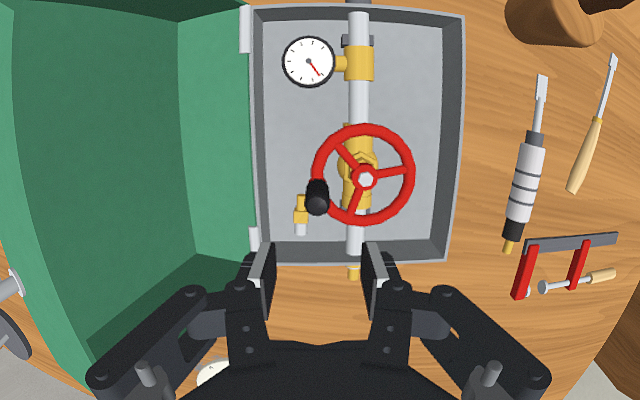

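Wrist view: the crank top at (317,200) lies midway between the pads (262 and 375), so I go down, grip and look at contact.

```bash
cat >> h.py <<'E'
try: WX,WY,PHI=map(float,open("w.txt").read().split())
except Exception: pass
def crank(a,z=120,r=45): return box(WX+r*np.cos(a),WY+r*np.sin(a),z)
def ang(p):
    v=(np.array(p[:2])-C); x,y=v@EX-WX,v@EY-WY
    return np.arctan2(y,x),np.hypot(x,y)
E
python3 - <<'E'
from workcell import bot
from h import *
print(bot.move_l(crank(PHI),100,until_force=8)); print(bot.get_obs()["tool_pos"])
bot.grip(15,45)
o=bot.get_obs();print(o["t"],o["width"],o["gripper_force"],o["ft_force"].round(1),o["tool_pos"].round(1))
for a in np.arange(PHI,PHI-0.8,-.26)[1:]:
    bot.move_l(crank(a),60); o=bot.get_obs(); print(round(a,2),np.round(ang(o["tool_pos"]),3),o["ft_force"].round(1),round(o["width"],1),round(o["t"],1))
c=bot.camera("wrist");cv2.imwrite("pics/w5.png",c["img"])
E
```

```text
False
[451.04335833 -65.69102223 120.53511067]
18.0 20.604186815939805 43.81971949139597 [-1.6  0.2  5.5] [450.9 -65.7 120.6]
1.58 [ 1.558 44.048] [ 2.1 -3.4  3.9] 19.9 18.3
1.32 [ 1.304 43.464] [-0.5 -5.5  6. ] 19.8 18.7
1.06 [ 1.042 42.896] [-1.2 -6.5  8.3] 20.0 19.0
```

View pics/w5.png

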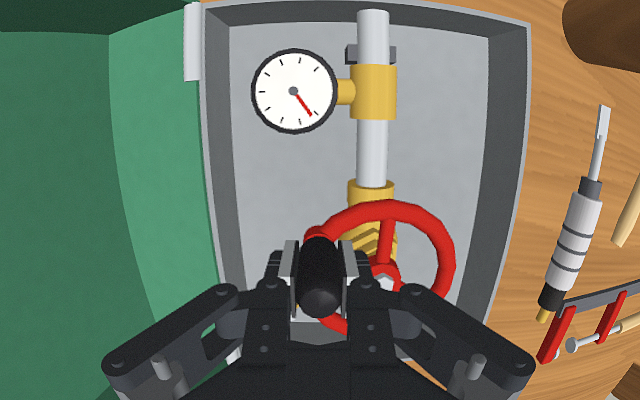

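The crank at (318,280) is held and the wheel follows. Continuing to the seat.

Run:
```python
from workcell import bot
from h import *
from math import pi
b0=bot.get_obs()["ft_force"]
a=1.06; log=[]
while a>-2*pi-.6:
    a-= .22 if a>-2*pi+.45 else .05
    bot.move_l(crank(a),70 if a>-2*pi+.45 else 40)
    o=bot.get_obs(); g,r=ang(o["tool_pos"]); g+=2*pi*round((a-g)/2/pi); t=np.array([-np.sin(g),np.cos(g)])
    ft=o["ft_force"][:2]@np.stack([EX,EY],1)@t; log.append((a,g,r,ft,o["ft_force"][2]))
    print(*np.round(log[-1],2),round(o["width"],1))
    if ft>16 or g-a>.2: print("STOP"); break
bot.sleep(.5); o=bot.get_obs(); print(ang(o["tool_pos"]),o["t"],o["ft_force"].round(1),o["tool_pos"].round(1))
```

```text
0.84 0.81 42.56 -1.9 10.23 20.0
0.62 0.59 42.31 -2.21 12.21 20.2
0.4 0.37 42.2 -1.92 13.32 19.8
0.18 0.15 42.28 -2.54 15.68 19.5
-0.04 -0.06 42.41 -2.42 16.27 19.8
-0.26 -0.27 42.66 -1.8 15.01 19.9
-0.48 -0.49 42.97 -2.48 14.48 20.0
-0.7 -0.7 43.46 -1.6 12.83 19.8
-0.92 -0.92 43.96 -1.37 11.47 20.2
-1.14 -1.14 44.6 -2.0 9.51 19.8
-1.36 -1.37 45.21 -0.77 10.27 19.7
-1.58 -1.59 45.84 -1.33 10.09 19.5
-1.8 -1.81 46.43 -0.77 9.17 19.9
-2.02 -2.03 46.99 -1.29 9.62 20.2
-2.24 -2.25 47.37 -0.37 12.33 19.9
-2.46 -2.46 47.66 -0.94 13.36 19.8
-2.68 -2.68 47.79 -0.75 16.82 19.8
-2.9 -2.9 47.88 -0.36 18.81 20.0
-3.12 -3.11 47.74 -0.47 19.37 20.1
-3.34 -3.33 47.49 -1.52 19.8 20.1
-3.56 -3.56 47.11 0.29 19.24 19.8
-3.78 -3.78 46.63 -0.83 15.9 19.4
-4.0 -4.01 46.06 -1.09 13.25 20.2
-4.22 -4.23 45.44 -0.61 10.76 19.9
-4.44 -4.45 44.81 -0.79 7.82 19.6
-4.66 -4.67 44.17 -0.87 7.38 20.0
-4.88 -4.89 43.6 -1.67 7.65 19.5
-5.1 -5.12 43.1 -1.27 8.35 19.9
-5.32 -5.34 42.69 -1.92 9.85 20.3
-5.54 -5.57 42.38 -1.28 11.99 19.5
-5.76 -5.79 42.21 -2.35 12.95 19.5
-5.98 -6.0 42.17 -1.14 15.61 20.1
-6.03 -6.04 42.19 0.02 16.6 20.3
-6.08 -6.08 42.21 2.22 16.31 19.8
-6.13 -6.13 42.24 0.27 16.39 19.5
-6.18 -6.18 42.23 2.73 17.41 20.3
-6.23 -6.23 42.25 0.66 18.01 20.2
-6.28 -6.28 42.32 0.35 17.28 20.0
-6.33 -6.3 42.35 3.61 17.96 20.2
-6.38 -6.31 42.33 8.31 19.88 19.8
-6.43 -6.31 42.35 12.84 19.27 19.6
-6.48 -6.31 42.33 17.73 21.37 20.1
STOP
(np.float64(-0.029675867448944796), np.float64(42.31287972659945)) 31.5167 [-10.2  17.8  20.3] [ 510.9 -101.8  120.4]
```

Firm stop at the expected angle (the wheel is seated). The radius pattern puts the wheel centre about 2.8 mm towards -x, so I correct that and back off two turns.

Run:
```python
import h
from h import *
from workcell import bot
from math import pi
h.WX-=2.8; open("w.txt","w").write(f"{h.WX} {h.WY} {PHI}")
seat=ang(bot.get_obs()["tool_pos"])[0]; print("seat",seat)
for i,a in enumerate(np.linspace(seat,seat+4*pi,58)[1:]):
    bot.move_l(crank(a),70); o=bot.get_obs(); g,r=ang(o["tool_pos"]); g+=2*pi*round((a-g)/2/pi)
    if i%8==0 or i>54: print(*np.round([o["t"],a-seat,g-seat,r,o["width"]],2),o["ft_force"].round(1))
bot.sleep(.5); o=bot.get_obs(); g,r=ang(o["tool_pos"]); print(o["t"],g-seat,r,o["gripper_force"],o["ft_force"].round(1),o["tool_pos"].round(1))
c=bot.camera("scene");cv2.imwrite("pics/s6.png",cv2.resize(c["img"][120:300,170:370],None,fx=3,fy=3,interpolation=cv2.INTER_CUBIC))
```

```text
seat -0.027834211353654433
31.92 0.22 0.24 44.74 19.86 [-1.3  2.3 11.3]
34.25 1.98 2.01 44.32 19.98 [-1.  -3.2 10.4]
36.58 3.75 3.76 45.61 19.25 [ 1.1 -1.2 10.9]
38.92 5.51 5.51 45.5 19.47 [ 3.  -1.1  7.5]
41.25 7.28 7.3 44.22 19.76 [-2.1 -0.  12.9]
43.58 9.04 9.05 44.8 19.72 [ 1.6 -1.7 10. ]
45.92 10.8 10.8 45.84 19.79 [ 1.6 -2.9  9.6]
47.96 12.35 12.36 45.03 19.98 [2.2 1.1 8.5]
48.25 12.57 12.58 44.87 19.99 [1.6 1.6 9.7]
48.75 0.018011495662863745 44.894368259048484 46.22699121657206 [1.6 0.6 9.4] [ 510.5 -101.   120.6]
```

View pics/s6.png

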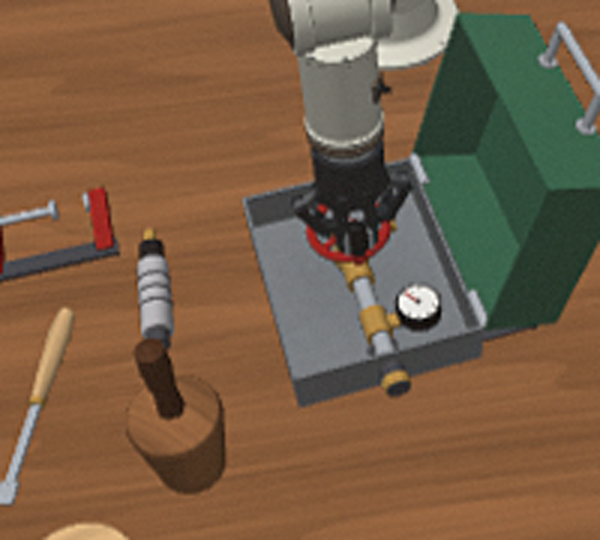

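The picture shows the gripper holding the crank at (355,235), which points along box +x. The hood is open and clear of the arm at (520,150), and the bystanders have not moved.

```bash
python3 -c "
from workcell import bot
print(bot.finish_job())"
```

```text
the job is handed in; nothing more can be done
None
```

I handed the job in with the hood open on its stop, the valve seated and then backed off two full turns (about 12.58 rad by the arm's position), and the gripper still holding the crank handle. The hand-in returned no verdict.

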